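# Raise the telescopic work light two holes, pin by pin

### The job

Raise the work light's sliding blue tube from its lowest to its highest hole: press the brass pin flush, slide the tube up until the pin springs fully out in the middle hole, then the same again to the last hole, and leave it locked there. Feel for the click and do not force the tube against the pin; leave the other things on the table where they stand.

Things in the scene. Friction and masses are not known exactly. Their poses are not given: they have to be found in the camera images.
- lamp: Work light, fixed to the table. Its dark steel foot (130 x 110 mm, 12 mm high, grey block on it 64 mm high) holds the low end of a 27 mm square aluminium inner tube. Origin: on the table straight below the pin; x points, level, the way the tube climbs; the foot lies 55 to 185 mm behind the origin (-x).
- pin_spot (a point): Point on the centreline of the slanting tube, level with the brass pin, 140 mm above the table; fixed, it does not move in the work. x axis: up along the tube, 38 degrees above level. y axis: level, across the tube, the pin is on the -y side. z axis: square out of the tube's upper face, 38 degrees from vertical.
- pin_tip (a point): Tip of the brass spring pin, 16 mm across with a tapered end; at the start it sticks out 6 mm from the blue tube's -y face, 23 mm from pin_spot. Axes as pin_spot. It belongs to the fixed inner tube and moves only in and out (in is +y): the blue tube slides over it.
- pin: The brass pin; origin at its tip, same as pin_tip. 4 N of spring when out (tip at y = -0.023 in pin_spot's frame), 6 N when flush (y = -0.017), about y = -0.014 when trapped under the wall between two holes. More than about 1.5 mm proud it blocks the tube; once flush, its taper lets the hole's edge ride over it and push it right in, for some 10 N more along the tube.
- boom: The sliding blue tube with its panel, 0.35 kg, rubber-coated (friction about 1). Origin on its centreline at its uppermost hole: at pin_spot at the start, 0.09 m or so further up (pin_spot's x) at the end; end stop at 0.108. When the pin springs out in a hole it stops the tube hard; thrust of over 40 N on the pin would harm it. About 4 N of friction holds the tube between holes.
- tube_low (a point): Lower end of the blue tube, on its centreline; moves with it. The tube is 34 mm square, its wall 3 mm, with three 17 mm holes in its -y face, drilled unevenly, 38 to 53 mm apart. A black collar 40 mm square covers the lowest 14 mm. At the start it lies 117 mm below pin_spot along the tube, and the tube's top 108 mm above pin_spot.
- head_back (a point): Middle of the lower edge, on the foot's side, of the level grey LED panel (138 mm along the climb, 104 mm wide, 20 mm high) on the blue tube's top; moves with it. At the start 86 mm above pin_spot and 12 mm beyond it: an upright gripper at the pin would strike the panel, one tilted square to the tube clears it.
- hole_punch: revolving leather punch with red grips, lying flat, 66 x 169 x 13 mm; origin at the centre of its underside; bystander
- tin_wax: round flat screw tin with an ochre lid, 60 mm across, 20 mm high; origin at the centre of its underside; bystander
- tape_roll: roll of brown kraft tape lying flat, 72 mm across, 24 mm high; origin at the centre of its underside; bystander
- thread_spool_1: spool of red thread, upright, 29 mm across, 46 mm high; origin at the centre of its underside; bystander
- thread_spool_2: spool of blue thread, upright, 29 mm across, 46 mm high; origin at the centre of its underside; bystander
- cedar_block_1: cedar block, 45 x 62 x 40 mm; origin at the centre of its underside; bystander
- sign_stand_a: upright card holder in an oak foot, 73 x 100 mm, 169 mm high; origin at the centre of its underside; bystander
- eyelet_jar: glass jar of brass eyelets with a black cap, 45 mm across, 56 mm high; origin at the centre of its underside; bystander

How it is judged:
On the way:
1. the pin is fully out in the middle hole (x of boom in the frame of pin_spot between 0.038 and 0.044 m and y of pin_tip in the frame of pin_spot below -0.021 m), for 0.2 s.
At the end, for the whole second after the job is handed in: The tube stands at its highest (91 mm above its start along its own length, within 3 mm) with the pin fully out through its last hole (tip within 2 mm of its rest) (x of boom in the frame of pin_spot between 0.088 and 0.094 m and y of pin_tip in the frame of pin_spot below -0.021 m); the robot touches nothing.
It fails at once if the tube is forced against the pin with over 40 N (contact force between pin and boom above 40 N).
It fails at once if a bystander is shifted by more than 30 mm or tipped over (distance of any of hole_punch, tin_wax, tape_roll, thread_spool_1, thread_spool_2, cedar_block_1, sign_stand_a, eyelet_jar from where it was at the start of the episode above 0.03 m or angle between any of hole_punch, tin_wax, tape_roll, thread_spool_1, thread_spool_2, cedar_block_1, sign_stand_a, eyelet_jar's own z axis and vertical above 0.5 rad).
It also fails if it takes over 48 s, if anything falls off the work surface, if the arm or the gripper's body presses on something with over 40 N, if the wrist force passes 120 N, or if a joint passes its speed limit or range.

### The arm

A 7-joint arm with a two-finger parallel gripper is mounted at the origin on a cart in front of the work surface, level with it; the furniture and walls round the work are solid. World frame = base frame: x ahead of the robot, y to its left, z up, the work surface at z = 0. Lengths are in m, angles in rad, forces in N, time in s.
With the tool pointing down it reaches from about 0.4 to 0.85 m from the base axis. Payload 10.4 kg.
Tool frame: the origin (TCP) lies midway between the tips of the shut fingers; the grasp point (between the pads) lies 19 mm behind it (manip.grasp_offset is the distance from the TCP to the grasp point, in m); z points along the fingers, y is the line along which they close (so a half turn about z gives the same grasp; the last joint's range is limited). The gripper opens to 85 mm and grips with 20 to 120 N. Pads are 22 mm wide; open, the fingers measure 114 mm over their backs; the gripper's body (76 mm by 85 mm) begins 54 mm behind the grasp point. The pads swing forward as they close: fully open they stand 13 mm farther back than shut.
Start: joints at [-1.255, 0.332, -0.065, 1.46, 0.022, 1.35, -0.088], TCP at [0.208, 0.589, 0.231] pointing down, gripper open.
Joint ranges: [-2.6, 2.6], [-0.5, 2.12], [-1.47, 1.34], [0.16, 2.42], [-1.27, 4.41], [0.06, 2.06], [-2.6, 2.6]. Speed limits (rad/s): [2.22, 2.22, 2.79, 2.79, 3.14, 3.14, 3.14].

### API

Orientations are given as a unit quaternion [x, y, z, w].
In Python, from workcell import manip gives the robot as it stands.
- The arm moves only by the shell command python3 jog.py [FORCE], which reads ROWS from standard input. ROWS is a JSON list of rows, 1 to 20 of them, each written [[rx, ry, rz], [dx, dy, dz], opening]: a rotation vector rx, ry, rz in units of 0.25 rad, then dx, dy, dz in units of 50 mm, then the opening from 0.0 (shut) to 1.0 (fully open); each row is the pose to reach, as a shift and turn from the pose commanded when the command began, along the tool's axes at that moment; what a row does not reach only later rows make up. A row lasts 1/8 s, in which the tool goes at most 0.0625 m and 0.188 rad, less where a joint would pass 70% of its speed; a pose out of reach is approached as far as the arm can. The fingers move at their own pace and stop on an object; FORCE is the grip in N (left out, the last holds). Time passes only in rows, so rows that do not move let the fingers close. It prints the time, the measured TCP pose, the force, the opening and the grip force at its end. Input that does not fit is refused with a message, and nothing moves.
- manip.get_obs(): the state, without advancing time (a new reading comes with each control period).
- manip.camera(name): name is "scene" or "side" or "wrist"; returns the picture (400x640x3 uint8, blue, green, red); there is no depth.
- manip.calibration(name): a dict with "fx", "fy", "cx", "cy" (pixels), "world_from_camera" (4x4, takes a point from camera to world coordinates); the wrist camera has in their place "tool_from_camera" (4x4, takes a point from camera to tool coordinates, whose origin is the TCP and whose axes are the flange's). Camera axes: x right, y up, looking along -z (the intrinsics and any distortion apply to the point x, -y, -z); pixel columns grow to the right and rows downward; lengths in m; the calibration is good to about 2 mm. The wrist camera is an equidistant fisheye: a pixel r from the principal point sees the ray r / f radians off the axis. A picture is of the moment at which its call begins: read the wrist's pose just before it. calibration takes no time and is no camera call.
- manip.hand_in(): hands the job in; it is judged then, once.
The state is a dict: "clock": time; "joint_pos": joint angles; "joint_velocities": joint speeds; "tau": joint torques, N m; "position": TCP position; "ee_rot": TCP orientation; "ft_force": force on the tool from outside, world axes, zero at the start; "torque": the same for the moment, N m; "grip_width": opening from 0.0 (shut) to 1.0 (fully open); "grasp_force": force on a finger pad.
Only numpy, scipy, OpenCV 4.12 (cv2) and the standard library are available. Lean on these libraries where they do the work, as an engineer would, in place of code of your own. Each camera call takes 0.05 s, during which the arm holds its last target. There are 200 camera calls.

## Working session

There is one attempt and no reset: what is moved stays moved. The work goes in short steps, Python scripts to look and compute and a shell command to move; the robot and the scene stay as the last step left them, time stands still between calls to the robot, and variables do not carry over. Pictures are saved under pics/ and viewed, at most 10 in all, crops included, and the job is handed in when it is done.

```bash
ls; mkdir -p pics
python3 - <<'E'
from workcell import manip
import cv2,numpy as np
np.set_printoptions(precision=4,suppress=True)
for n in ("scene","side","wrist"):
    im=manip.camera(n); cv2.imwrite(f"pics/{n}0.png",im); print(n,manip.calibration(n))
print(manip.get_obs(),manip.grasp_offset)
E
```

```text
jog.py
pics
workcell.py
scene {'fx': 397.5647187237456, 'fy': 397.5647187237456, 'cx': 317.36896269735, 'cy': 201.30911507751733, 'world_from_camera': array([[ 0.7744,  0.4019, -0.4886,  0.1332],
       [-0.6326,  0.4982, -0.5929, -0.5092],
       [ 0.0052,  0.7683,  0.6401,  0.6969],
       [ 0.    ,  0.    ,  0.    ,  1.    ]])}
side {'fx': 490.5713715015932, 'fy': 490.5713715015932, 'cx': 319.7644494228286, 'cy': 191.2634940315825, 'world_from_camera': array([[ 0.897 ,  0.2451, -0.3678,  0.089 ],
       [-0.442 ,  0.5   , -0.7448, -0.8731],
       [ 0.0013,  0.8306,  0.5568,  0.7978],
       [ 0.    ,  0.    ,  0.    ,  1.    ]])}
wrist {'fx': 309.70691628693146, 'fy': 309.70691628693146, 'cx': 314.0868285553792, 'cy': 198.58230393764717, 'tool_from_camera': array([[ 0.0006,  0.9512,  0.3087,  0.0783],
       [ 1.    , -0.0007, -0.0001, -0.0001],
       [ 0.0001,  0.3087, -0.9512, -0.1431],
       [ 0.    ,  0.    ,  0.    ,  1.    ]])}
{'clock': 0.15, 'joint_pos': array([-1.2546,  0.3327, -0.0647,  1.4607,  0.0216,  1.3499, -0.0885]), 'joint_velocities': array([-0.0006, -0.0025, -0.0014, -0.002 , -0.0001, -0.0008,  0.0002]), 'tau': array([ -0.0002, -62.5824,   0.0485, -39.1862,   0.0162,   0.0073,
        -0.    ]), 'position': array([0.2076, 0.5892, 0.2307]), 'ee_rot': array([ 0.1686,  0.9857, -0.0005, -0.0001]), 'ft_force': array([ 0.478 , -0.5142, -0.0446]), 'torque': array([-0.0207,  0.0174,  0.0053]), 'grasp_force': 0.0, 'grip_width': 0.9938098911243807} 0.0187
```

View pics/scene0.png

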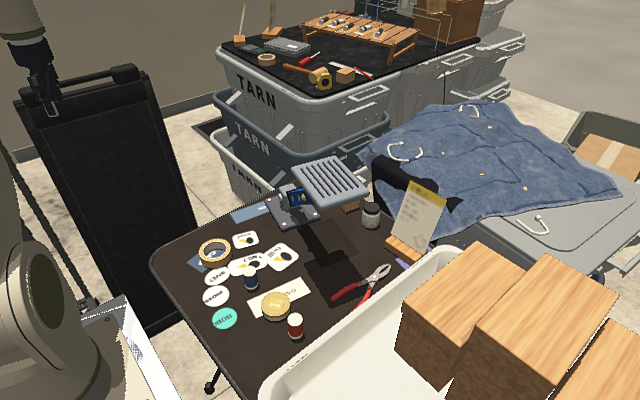

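View pics/side0.png

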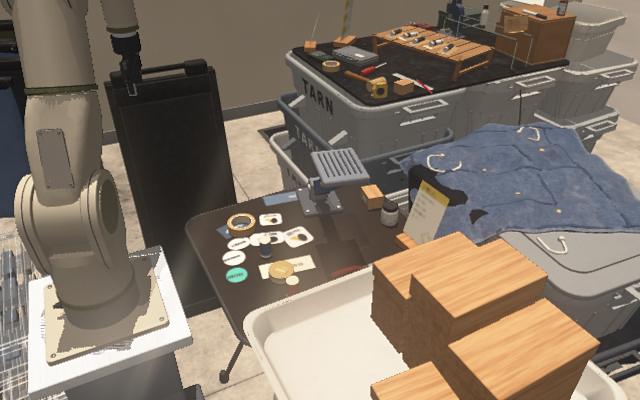

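The lamp is at about (310,195) in scene and (330,180) in side, with the tube under the panel. I'll enlarge both.

Run:
```python
import cv2,numpy as np
a=cv2.imread("pics/scene0.png")[145:245,250:390]; b=cv2.imread("pics/side0.png")[135:225,280:400]
a=cv2.resize(a,None,fx=5.6,fy=5.6,interpolation=3)[:, :];b=cv2.resize(b,None,fx=5.6,fy=5.6,interpolation=3)
a=cv2.resize(a,(420,300),interpolation=cv2.INTER_AREA)
cv2.imwrite("pics/c1.png",cv2.resize(cv2.imread("pics/scene0.png")[145:245,250:390],(784,560),interpolation=3))
cv2.imwrite("pics/c2.png",cv2.resize(cv2.imread("pics/side0.png")[140:225,280:400],(784,555),interpolation=3))
```

```text
(no output)
```

View pics/c1.png

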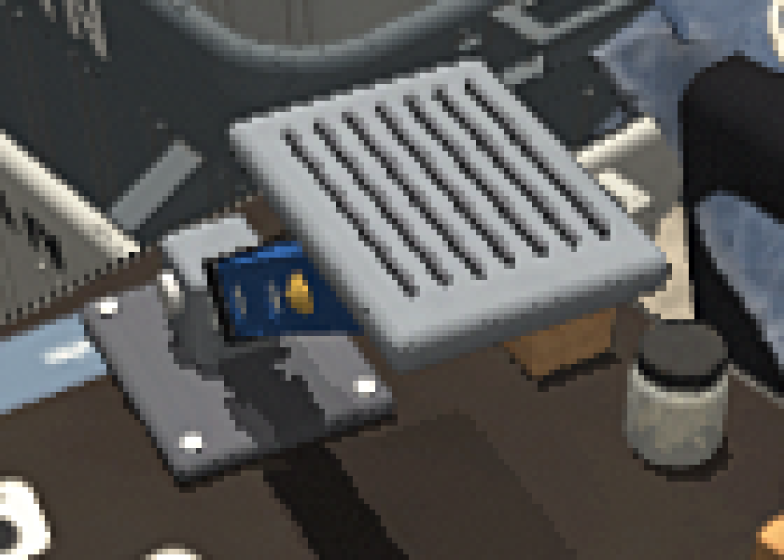

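Scene crop: brass pin tip at crop (300,292), which is full-image pixel (303.6,197.1). The foot's bolts are at crop (108,306), (190,442) and (367,386), the blue tube's -y face faces this camera, and the panel corners are visible. Next I cast rays.

```bash
cat > h.py <<'E'
from workcell import manip
import cv2,numpy as np
from scipy.spatial.transform import Rotation as R
np.set_printoptions(precision=4,suppress=True)
def ray(n,u,v):
    c=manip.calibration(n);T=c["world_from_camera"]
    d=T[:3,:3]@np.array([(u-c["cx"])/c["fx"],-(v-c["cy"])/c["fy"],-1]);return T[:3,3],d
def onz(n,u,v,z):
    o,d=ray(n,u,v);return o+d*(z-o[2])/d[2]
def proj(n,p):
    c=manip.calibration(n);T=c["world_from_camera"];q=T[:3,:3].T@(np.array(p)-T[:3,3])
    return np.array([c["cx"]-c["fx"]*q[0]/q[2],c["cy"]+c["fy"]*q[1]/q[2]])
E
python3 - <<'E'
from h import *
k=lambda x,y,z:onz("scene",250+x/5.6-.4,145+y/5.6-.4,z)
b=[k(108,306,.014),k(190,442,.014),k(367,386,.014)]
print("bolts",*b,np.linalg.norm(b[1]-b[0]),np.linalg.norm(b[2]-b[1]))
f=[k(85,308,.012),k(180,468,.012),k(395,405,.012)]
print("foot",*f,np.linalg.norm(f[1]-f[0]),np.linalg.norm(f[2]-f[1]))
for v in (b,f):
    d=v[2]-v[1]; e=v[0]-v[1]; print("yaw",np.degrees(np.arctan2(d[1],d[0])),np.degrees(np.arctan2(-e[0],e[1])))
print("pin",k(300,292,.14))
# panel top corners: height .14+.086+.02
p=[k(232,125,.246),k(398,355,.246),k(668,270,.246),k(480,65,.246)]
print("panel",*p,[np.linalg.norm(p[i]-p[i-1]) for i in range(4)])
im=manip.camera("scene")
E
```

```text
bolts [0.5582 0.2122 0.014 ] [0.5331 0.1091 0.014 ] [0.6187 0.0887 0.014 ] 0.10603836338412857 0.08804645685736467
foot [0.55  0.22  0.012] [0.521  0.0999 0.012 ] [0.6219 0.0721 0.012 ] 0.12347484448975497 0.1046708368696828
yaw -13.441876127222047 -13.689335198453188
yaw -15.407942017230331 -13.574235772214115
pin [0.5438 0.0386 0.14  ]
panel [0.504  0.0233 0.246 ] [ 0.4704 -0.1093  0.246 ] [ 0.5657 -0.1318  0.246 ] [ 0.5975 -0.0028  0.246 ] [np.float64(0.0970422000513809), np.float64(0.1367353870231285), np.float64(0.0979126023195803), np.float64(0.13289538938231704)]
```

View pics/c2.png

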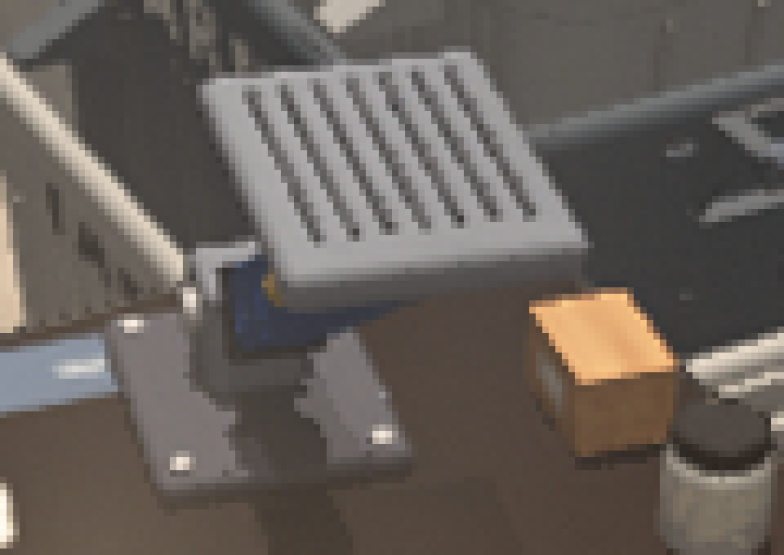

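```bash
cat >> h.py <<'E'
YAW=np.radians(-103.6)
def frame(yaw=YAW):
    xh=np.array([np.cos(yaw),np.sin(yaw),0]);z=np.array([0,0,1.]);c,s=np.cos(np.radians(38)),np.sin(np.radians(38))
    X=c*xh+s*z;Z=-s*xh+c*z;return np.c_[X,np.cross(Z,X),Z]
def rel(P,off,yaw=YAW):
    "tool-axes move to TCP = P + F@off, tool x=-X, y=Y, z=-Z"
    F=frame(yaw);o=manip.get_obs();R0=R.from_quat(o["ee_rot"])
    Rt=R.from_matrix(np.c_[-F[:,0],F[:,1],-F[:,2]]);t=np.array(P)+F@np.array(off)
    return (R0.inv()*Rt).as_rotvec(),R0.inv().apply(t-o["position"]),t
def wray(u,v,o):
    c=manip.calibration("wrist");a=np.array([u-c["cx"],v-c["cy"]]);r=np.hypot(*a);th=r/c["fx"]
    d=np.array([np.sin(th)*a[0]/r,-np.sin(th)*a[1]/r,-np.cos(th)]);T=c["tool_from_camera"];Q=R.from_quat(o["ee_rot"])
    return o["position"]+Q.apply(T[:3,3]),Q.apply(T[:3,:3]@d)
E
python3 - <<'E'
from h import *
print(*rel([.56,.033,.14],[0,-.06,.13]))
E
```

```text
[ 0.4852 -0.5372  1.4112] [-0.4494 -0.334  -0.0113] [0.5205 0.1249 0.2424]
```

The manual's scale: shifts go in units of 50 mm and turns go in units of 0.25 rad. Converting my numbers, -0.45 m is -9, -0.334 m is -6.68, 1.411 rad is 5.644.

```bash
T=1; echo '[[[1.94,-2.148,5.644],[-9,-6.68,-0.22],1],[[1.94,-2.148,5.644],[-9,-6.68,-0.22],1],[[1.94,-2.148,5.644],[-9,-6.68,-0.22],1],[[1.94,-2.148,5.644],[-9,-6.68,-0.22],1],[[1.94,-2.148,5.644],[-9,-6.68,-0.22],1],[[1.94,-2.148,5.644],[-9,-6.68,-0.22],1],[[1.94,-2.148,5.644],[-9,-6.68,-0.22],1],[[1.94,-2.148,5.644],[-9,-6.68,-0.22],1],[[1.94,-2.148,5.644],[-9,-6.68,-0.22],1],[[1.94,-2.148,5.644],[-9,-6.68,-0.22],1],[[1.94,-2.148,5.644],[-9,-6.68,-0.22],1],[[1.94,-2.148,5.644],[-9,-6.68,-0.22],1],[[1.94,-2.148,5.644],[-9,-6.68,-0.22],1]]' | python3 jog.py
python3 - <<'E'
from h import *
print(*rel([.56,.033,.14],[0,-.06,.13]));o=manip.get_obs();print(o["joint_pos"],o["clock"])
cv2.imwrite("pics/w1.png",manip.camera("wrist"))
E
```

```text
clock: 1.82
position: [0.5208, 0.126, 0.2423]
ee_rot: [0.743, 0.586, -0.255, 0.201]
ft_force: [-0.1, 0.3, 0.1]
grip_width: 0.997
grasp_force: 0.0
[ 0.0012 -0.0018  0.002 ] [-0.001   0.      0.0006] [0.5205 0.1249 0.2424]
[-0.9065  0.4627  0.4257  1.4634  0.3007  1.7025 -0.7422] 1.825
```

View pics/w1.png

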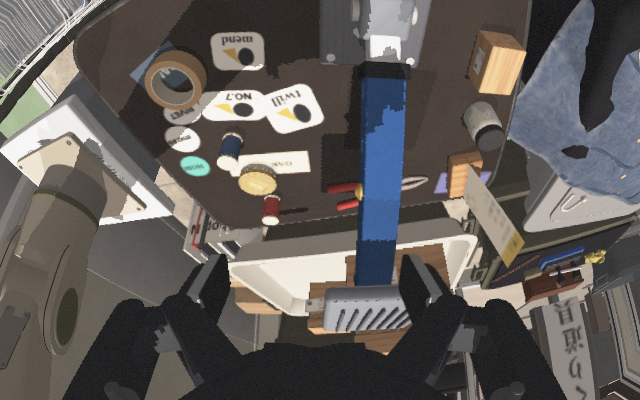

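The wrist view shows the tube coming down the picture: left edge about x=361, right edge about 407, collar at y=70, panel at y=290. The brass pin just shows at (361,193). I'll measure the edges.

Run:
```python
from h import *
im=cv2.imread("pics/w1.png")
cv2.imwrite("pics/w1c.png",cv2.resize(im[60:300,310:430],None,fx=2.5,fy=2.5,interpolation=3))
for v in (110,150,193,230,260): print(v,[tuple(int(c) for c in im[v,u]) for u in range(354,414,3)])
m=cv2.inRange(cv2.cvtColor(im,cv2.COLOR_BGR2HSV),(15,100,80),(35,255,255));m[:, :345]=0;m[:,380:]=0;m[:150]=0;m[240:]=0
print(np.argwhere(m)[:, ::-1].mean(0),m.sum()//255,np.ptp(np.argwhere(m),0))
```

```text
110 [(35, 37, 38), (33, 34, 37), (42, 36, 33), (70, 49, 33), (129, 83, 54), (94, 61, 42), (91, 61, 43), (92, 60, 39), (92, 62, 41), (89, 60, 37), (166, 106, 68), (170, 108, 70), (125, 80, 55), (167, 107, 70), (93, 64, 44), (92, 63, 41), (152, 97, 64), (125, 87, 71), (54, 60, 68), (55, 61, 69)]
150 [(35, 39, 44), (33, 37, 40), (66, 49, 40), (77, 49, 36), (147, 97, 65), (169, 110, 72), (169, 108, 71), (170, 110, 71), (168, 109, 69), (172, 110, 73), (168, 108, 69), (170, 108, 70), (172, 111, 71), (171, 110, 70), (170, 112, 72), (169, 108, 71), (167, 108, 70), (63, 66, 76), (61, 67, 76), (60, 64, 72)]
193 [(55, 70, 84), (90, 145, 180), (117, 197, 231), (94, 69, 54), (172, 107, 67), (174, 110, 70), (174, 111, 71), (171, 110, 73), (170, 108, 71), (169, 107, 69), (170, 107, 69), (169, 107, 69), (174, 112, 73), (171, 111, 70), (171, 109, 70), (172, 109, 68), (58, 65, 74), (62, 66, 77), (62, 64, 75), (60, 66, 77)]
230 [(74, 82, 85), (77, 73, 74), (69, 48, 37), (149, 97, 67), (158, 101, 65), (159, 103, 69), (158, 102, 65), (158, 102, 65), (158, 102, 67), (157, 101, 65), (154, 99, 65), (154, 101, 66), (154, 100, 66), (152, 98, 64), (156, 100, 64), (105, 111, 119), (106, 114, 120), (104, 112, 120), (107, 115, 120), (107, 115, 121)]
260 [(69, 90, 115), (66, 47, 33), (69, 48, 31), (78, 54, 36), (76, 51, 39), (72, 47, 30), (75, 53, 37), (76, 50, 34), (77, 54, 39), (77, 51, 36), (78, 54, 37), (75, 52, 40), (75, 52, 37), (74, 51, 32), (72, 94, 123), (79, 101, 131), (35, 38, 41), (27, 31, 29), (31, 26, 28), (67, 65, 67)]
[358.8182 191.7475] 99 [15  7]
```

View pics/w1c.png

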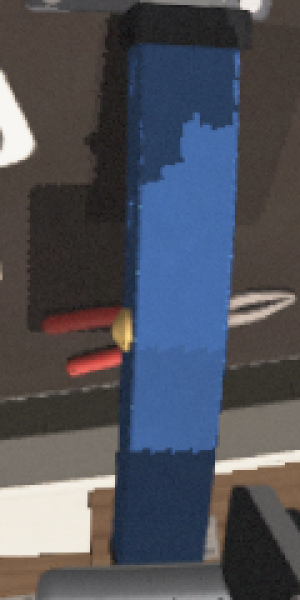

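Run:
```python
from h import *
o=manip.get_obs();F=frame();P=np.array([.56,.033,.14])
L=[(365.5,110),(364.8,150),(363,193),(361.5,230)];Rr=[(405.5,110),(403.7,150),(400.7,193),(397.5,230),(394.5,260)]
def hit(u,v,p0,n):
    c,d=wray(u,v,o);return F.T@(c+d*((p0-c)@n)/(d@n)-P)
for h in (.017,.012):
    print(h);[print(*[hit(u,v,P+h*F[:,2],F[:,2]) for u,v in (a,b)]) for a,b in zip(L,Rr)]
print("pin on z=0 plane",hit(358.3,192,P,F[:,2]),"collar end", hit(384,78,P+.017*F[:,2],F[:,2]))
c,d=wray(358.3,192,o)
# against scene ray
c2,d2=ray("scene",303.2,196.7)
s=np.linalg.lstsq(np.c_[d,-d2],c2-c,rcond=None)[0];print("tri",c+d*s[0],c2+d2*s[1],F.T@((c+d*s[0]+c2+d2*s[1])/2-P))
```

```text
0.017
[-0.0733 -0.0165  0.017 ] [-0.0749  0.0179  0.017 ]
[-0.0396 -0.0161  0.017 ] [-0.0404  0.0181  0.017 ]
[-0.0017 -0.0161  0.017 ] [-0.0018  0.0182  0.017 ]
[ 0.0335 -0.0155  0.017 ] [0.034  0.0186 0.017 ]
0.012
[-0.0732 -0.0157  0.012 ] [-0.0748  0.0194  0.012 ]
[-0.0388 -0.0153  0.012 ] [-0.0397  0.0196  0.012 ]
[-0.0001 -0.0152  0.012 ] [-0.0003  0.0197  0.012 ]
[ 0.0357 -0.0147  0.012 ] [0.0362 0.0201 0.012 ]
pin on z=0 plane [ 0.0025 -0.0177 -0.    ] collar end [-0.1009 -0.0014  0.017 ]
tri [0.5424 0.0364 0.1424] [0.5423 0.0364 0.1423] [ 0.0021 -0.018   0.0013]
```

```bash
cat >> h.py <<'E'
PS=np.array([.56,.033,.14])+frame()@np.array([.002,.001,.0005]); YAW2=YAW+np.radians(.4)
def st():
    o=manip.get_obs();F=frame(YAW2);print("off",F.T@(o["position"]-PS),"F",F.T@o["ft_force"],"w",o["grip_width"],o["grasp_force"],o["clock"])
E
python3 - <<'E'
from h import *
print(*rel(PS,[0,0,.13],YAW2));print(*rel(PS,[0,0,-.023],YAW2))
E
```

```text
[-0.0033 -0.0016 -0.0039] [-0.0029  0.0603  0.0001] [0.579  0.1095 0.2441]
[-0.0033 -0.0016 -0.0039] [-0.0032  0.0608  0.1531] [0.5574 0.0177 0.1235]
```

```bash
echo '[[[-0.012,-0.008,-0.016],[-0.06,1.2,0],1],[[-0.012,-0.008,-0.016],[-0.06,1.22,0],1],[[-0.012,-0.008,-0.016],[-0.06,1.22,1],1],[[-0.012,-0.008,-0.016],[-0.06,1.22,2],1],[[-0.012,-0.008,-0.016],[-0.06,1.22,2.6],1],[[-0.012,-0.008,-0.016],[-0.06,1.22,3.06],1],[[-0.012,-0.008,-0.016],[-0.06,1.22,3.06],1],[[-0.012,-0.008,-0.016],[-0.06,1.22,3.06],1]]' | python3 jog.py
python3 - <<'E'
from h import *
st()
cv2.imwrite("pics/w2.png",manip.camera("wrist"))
E
```

```text
clock: 2.88
position: [0.5582, 0.0181, 0.1243]
ee_rot: [0.741, 0.587, -0.255, 0.202]
ft_force: [-0.6, 0.1, 0.4]
grip_width: 1.0
grasp_force: 0.0
off [ 0.      0.0007 -0.0221] F [ 0.2335 -0.6063  0.3014] w 0.9999575348913764 0.0 2.875
```

View pics/w2.png

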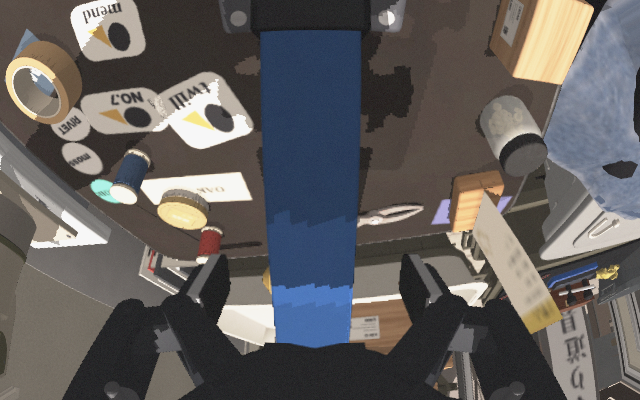

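The tube is centred between the fingers, and the brass pin at (266,280) lies in front of the left pad. Closing gently.

```bash
echo '[[[0,0,0],[0,0,0],0.55],[[0,0,0],[0,0,0],0],[[0,0,0],[0,0,0],0],[[0,0,0],[0,0,0],0],[[0,0,0],[0,0,0],0],[[0,0,0],[0,0,0],0]]' | python3 jog.py 25
python3 -c "
from h import *
st()"
```

```text
clock: 3.68
position: [0.5572, 0.0176, 0.1236]
ee_rot: [0.741, 0.587, -0.256, 0.202]
ft_force: [-5.5, 2.5, 4.1]
grip_width: 0.396
grasp_force: 27.7
off [ 0.0003 -0.0002 -0.0231] F [ 1.6293 -5.8763  3.958 ] w 0.39586877551903293 27.749664338371076 3.675
```

Opening of 0.396 is 34 mm, so the pin is pressed flush. Now I start sliding up, which is tool -x.

Converted, -0.008 m is -0.16, -0.006 m is -0.12.

```bash
echo '[[[0,0,0],[-0.04,0,0],0],[[0,0,0],[-0.08,0,0],0],[[0,0,0],[-0.12,0,0],0],[[0,0,0],[-0.16,0,0],0]]' | python3 jog.py
python3 -c "
from h import *
st()"
```

```text
clock: 4.18
position: [0.5564, 0.0145, 0.1261]
ee_rot: [0.741, 0.589, -0.254, 0.201]
ft_force: [6.1, 11.8, -16.8]
grip_width: 0.397
grasp_force: 26.3
off [ 0.0043 -0.0003 -0.023 ] F [-20.5214   3.2537  -5.3089] w 0.3970350109704039 26.2805006360486 4.175
```

Converted, -0.004 m is -0.08, -0.002 m is -0.04.

```bash
echo '[[[0,0,0],[0,0,0],0],[[0,0,0],[-0.04,0,0],0],[[0,0,0],[-0.08,0,0],0]]' | python3 jog.py
python3 -c "
from h import *
st()"
```

```text
clock: 4.55
position: [0.5558, 0.0115, 0.1285]
ee_rot: [0.741, 0.589, -0.254, 0.201]
ft_force: [1.0, 8.1, -5.0]
grip_width: 0.392
grasp_force: 26.7
off [ 0.0082 -0.0002 -0.023 ] F [-9.453  -0.9088  1.0096] w 0.3922606125479663 26.686501298099756 4.55
```

Past the taper, with force down to 9 N. Continuing to just short of the middle hole.

Converted, -0.024 m is -0.48, -0.02 m is -0.4.

```bash
echo '[[[0,0,0],[-0.1,0,0],0],[[0,0,0],[-0.2,0,0],0],[[0,0,0],[-0.3,0,0],0],[[0,0,0],[-0.4,0,0],0],[[0,0,0],[-0.48,0,0],0],[[0,0,0],[-0.48,0,0],0]]' | python3 jog.py
python3 -c "
from h import *
st()"
```

```text
clock: 5.3
position: [0.551, -0.0088, 0.1448]
ee_rot: [0.741, 0.588, -0.255, 0.201]
ft_force: [-1.2, 5.8, -4.2]
grip_width: 0.398
grasp_force: 26.3
off [ 0.0346 -0.0002 -0.023 ] F [-6.8409 -2.4522 -0.0431] w 0.3980205833692586 26.266035586595535 5.3
```

Converted, -0.005 m is -0.1, -0.004 m is -0.08.

```bash
echo '[[[0,0,0],[-0.02,0,0],0],[[0,0,0],[-0.04,0,0],0],[[0,0,0],[-0.06,0,0],0],[[0,0,0],[-0.08,0,0],0],[[0,0,0],[-0.1,0,0],0]]' | python3 jog.py
python3 -c "
from h import *
st()"
echo '[[[0,0,0],[-0.02,0,0],0],[[0,0,0],[-0.04,0,0],0]]' | python3 jog.py
python3 -c "
from h import *
st()"
```

```text
clock: 5.92
position: [0.5501, -0.0128, 0.148]
ee_rot: [0.741, 0.588, -0.255, 0.201]
ft_force: [-2.2, 6.1, -4.2]
grip_width: 0.397
grasp_force: 26.3
off [ 0.0398 -0.0001 -0.023 ] F [-6.8349 -3.5305  0.0046] w 0.3966907828804634 26.251190743641928 5.925
clock: 6.18
position: [0.5498, -0.0144, 0.1492]
ee_rot: [0.741, 0.588, -0.255, 0.201]
ft_force: [-0.7, 5.7, -3.6]
grip_width: 0.393
grasp_force: 26.1
off [ 0.0418 -0.0001 -0.0231] F [-6.4455 -1.9947  0.4398] w 0.39260142569452916 26.11876331269741 6.175
```

```bash
echo '[[[0,0,0],[-0.02,0,0],0],[[0,0,0],[-0.02,0,0],0]]' | python3 jog.py
python3 -c "
from h import *
st()"
echo '[[[0,0,0],[-0.02,0,0],0],[[0,0,0],[-0.02,0,0],0]]' | python3 jog.py
python3 -c "
from h import *
st()"
```

```text
clock: 6.42
position: [0.5497, -0.0146, 0.1494]
ee_rot: [0.741, 0.588, -0.255, 0.201]
ft_force: [-0.6, 6.6, -7.3]
grip_width: 0.396
grasp_force: 26.0
off [ 0.0422 -0.0001 -0.0231] F [-9.4688 -2.0679 -1.8424] w 0.3956515325580688 25.97056485246867 6.425
clock: 6.68
position: [0.5497, -0.0148, 0.1496]
ee_rot: [0.741, 0.588, -0.254, 0.201]
ft_force: [1.4, 8.6, -10.1]
grip_width: 0.393
grasp_force: 26.0
off [ 0.0424 -0.0001 -0.0231] F [-13.0658  -0.604   -2.6442] w 0.3932557450749269 25.95167831517756 6.675
```

The tube has stopped hard at about 41.8 mm with force building, so the pin has clicked. I'll unload, open, retreat to the standoff and check by eye.

Converted, 0.042 m is 0.84, -0.09 m is -1.8.

```bash
echo '[[[0,0,0],[0.04,0,0],0],[[0,0,0],[0.04,0,0],0.6],[[0,0,0],[0.04,0,0],1],[[0,0,0],[0.04,0,0],1],[[0,0,0],[0.04,0,0],1],[[0,0,0],[0.4,-0.4,-1],1],[[0,0,0],[0.84,-0.6,-1.8],1],[[0,0,0],[0.84,-0.6,-1.8],1]]' | python3 jog.py
python3 - <<'E'
from h import *
st();cv2.imwrite("pics/w3.png",cv2.resize(manip.camera("wrist")[50:310,230:470],None,fx=2.2,fy=2.2))
print(*rel(PS,[0.000,0,-.023],YAW2))
E
```

```text
clock: 7.68
position: [0.5414, 0.0798, 0.1968]
ee_rot: [0.74, 0.589, -0.254, 0.202]
ft_force: [1.3, -1.1, -0.8]
grip_width: 1.003
grasp_force: 0.0
off [ 0.0004 -0.0298  0.0697] F [ 0.1429  1.4869 -1.1287] w 1.0025175944146099 0.0 7.675
[ 0.001  -0.0001  0.0005] [0.0023 0.0293 0.0907] [0.5574 0.0177 0.1235]
```

View pics/w3.png

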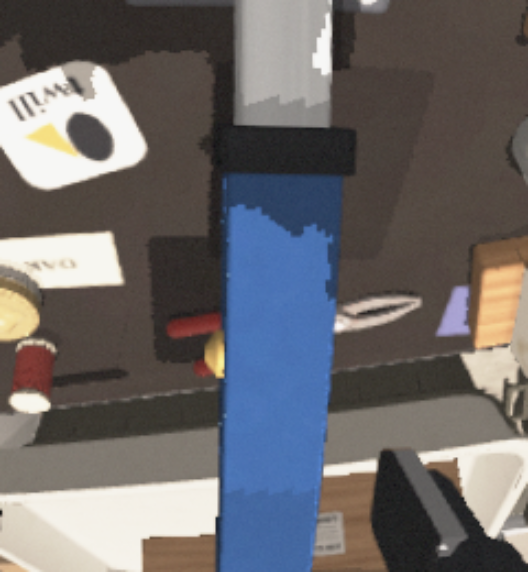

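The pin stands proud at crop (215,352) in the middle hole, and the collar has moved up 42 mm. Re-gripping at the pin.

```bash
echo '[[[0,0,0],[0.04,0.58,0.2],1],[[0,0,0],[0.04,0.58,1],1],[[0,0,0],[0.04,0.58,1.6],1],[[0,0,0],[0.04,0.58,1.82],1],[[0,0,0],[0.04,0.58,1.82],1]]' | python3 jog.py
python3 -c "
from h import *
st()"
echo '[[[0,0,0],[0,0,0],0.55],[[0,0,0],[0,0,0],0],[[0,0,0],[0,0,0],0],[[0,0,0],[0,0,0],0],[[0,0,0],[0,0,0],0],[[0,0,0],[0,0,0],0]]' | python3 jog.py 25
python3 -c "
from h import *
st()"
```

```text
clock: 8.35
position: [0.5562, 0.0149, 0.1233]
ee_rot: [0.742, 0.586, -0.256, 0.202]
ft_force: [0.3, -0.4, 0.3]
grip_width: 0.999
grasp_force: 0.0
off [ 0.0023 -0.0005 -0.025 ] F [0.4689 0.4201 0.0553] w 0.9986073023267807 0.0 8.35
clock: 9.1
position: [0.557, 0.0166, 0.1237]
ee_rot: [0.741, 0.587, -0.255, 0.202]
ft_force: [-0.1, 4.5, 6.7]
grip_width: 0.39
grasp_force: 28.6
off [ 0.0011 -0.0002 -0.0235] F [ 0.6878 -1.1575  7.9956] w 0.39044590205707563 28.635510724743654 9.1
```

```bash
echo '[[[0,0,0],[-0.04,0,0],0],[[0,0,0],[-0.08,0,0],0],[[0,0,0],[-0.12,0,0],0],[[0,0,0],[-0.16,0,0],0]]' | python3 jog.py
python3 -c "
from h import *
st()"
echo '[[[0,0,0],[0,0,0],0],[[0,0,0],[-0.04,0,0],0],[[0,0,0],[-0.08,0,0],0]]' | python3 jog.py
python3 -c "
from h import *
st()"
```

```text
clock: 9.6
position: [0.5562, 0.0136, 0.1262]
ee_rot: [0.741, 0.589, -0.253, 0.201]
ft_force: [10.9, 13.2, -14.2]
grip_width: 0.395
grasp_force: 27.6
off [ 0.0051 -0.0002 -0.0235] F [-20.8134   7.6301  -1.7283] w 0.39537776238875444 27.560291402041912 9.6
clock: 9.98
position: [0.5552, 0.0092, 0.1297]
ee_rot: [0.741, 0.588, -0.254, 0.202]
ft_force: [3.6, 6.6, -0.6]
grip_width: 0.395
grasp_force: 27.7
off [ 0.0108 -0.0002 -0.0236] F [-6.0557  2.0444  4.0148] w 0.39477075631254127 27.702995091676712 9.975
```

Over the taper. On toward the last hole.

Converted, -0.029 m is -0.58, -0.025 m is -0.5.

```bash
echo '[[[0,0,0],[-0.1,0,0],0],[[0,0,0],[-0.2,0,0],0],[[0,0,0],[-0.3,0,0],0],[[0,0,0],[-0.4,0,0],0],[[0,0,0],[-0.5,0,0],0],[[0,0,0],[-0.58,0,0],0],[[0,0,0],[-0.58,0,0],0]]' | python3 jog.py
python3 -c "
from h import *
st()"
echo '[[[0,0,0],[-0.02,0,0],0],[[0,0,0],[-0.04,0,0],0],[[0,0,0],[-0.06,0,0],0],[[0,0,0],[-0.08,0,0],0],[[0,0,0],[-0.1,0,0],0],[[0,0,0],[-0.12,0,0],0]]' | python3 jog.py
python3 -c "
from h import *
st()"
```

```text
clock: 10.85
position: [0.5499, -0.0138, 0.1481]
ee_rot: [0.741, 0.588, -0.254, 0.202]
ft_force: [4.8, 6.7, -2.1]
grip_width: 0.39
grasp_force: 27.5
off [ 0.0407 -0.0001 -0.0236] F [-7.2736  3.1417  3.0681] w 0.39025445330921943 27.500438801944256 10.85
clock: 11.6
position: [0.5488, -0.0186, 0.152]
ee_rot: [0.741, 0.588, -0.254, 0.202]
ft_force: [4.3, 5.9, -1.0]
grip_width: 0.391
grasp_force: 27.4
off [ 0.047  -0.0001 -0.0236] F [-5.8893  2.8167  3.323 ] w 0.3907452335846917 27.428152933716774 11.6
```

```bash
for i in 1; do echo '[[[0,0,0],[-0.02,0,0],0],[[0,0,0],[-0.04,0,0],0],[[0,0,0],[-0.06,0,0],0],[[0,0,0],[-0.06,0,0],0]]' | python3 jog.py; done
python3 -c "
from h import *
st()"
echo '[[[0,0,0],[-0.02,0,0],0],[[0,0,0],[-0.02,0,0],0]]' | python3 jog.py
python3 -c "
from h import *
st()"
```

```text
clock: 12.1
position: [0.5483, -0.021, 0.1539]
ee_rot: [0.741, 0.588, -0.254, 0.202]
ft_force: [3.7, 6.0, 0.0]
grip_width: 0.394
grasp_force: 27.3
off [ 0.0501 -0.0001 -0.0236] F [-5.2525  2.2327  4.1498] w 0.3939000301505314 27.257179655134678 12.1
clock: 12.35
position: [0.5481, -0.0217, 0.1545]
ee_rot: [0.741, 0.588, -0.254, 0.202]
ft_force: [4.2, 5.2, -1.4]
grip_width: 0.395
grasp_force: 27.3
off [ 0.051  -0.0001 -0.0235] F [-5.5942  2.9163  2.5905] w 0.3949310589456425 27.266138345003128 12.35
```

Converted, -0.001 m is -0.02.

```bash
echo '[[[0,0,0],[-0.02,0,0],0],[[0,0,0],[-0.02,0,0],0]]' | python3 jog.py
python3 -c "
from h import *
st()"
echo '[[[0,0,0],[-0.02,0,0],0],[[0,0,0],[-0.02,0,0],0]]' | python3 jog.py
python3 -c "
from h import *
st()"
```

```text
clock: 12.6
position: [0.548, -0.0219, 0.1547]
ee_rot: [0.741, 0.588, -0.254, 0.202]
ft_force: [5.7, 6.1, -3.0]
grip_width: 0.395
grasp_force: 27.2
off [ 0.0513 -0.0001 -0.0235] F [-7.5716  4.1755  2.1413] w 0.39450711431118823 27.234680503606796 12.6
clock: 12.85
position: [0.548, -0.0221, 0.1548]
ee_rot: [0.741, 0.588, -0.253, 0.202]
ft_force: [7.0, 9.1, -7.4]
grip_width: 0.393
grasp_force: 27.3
off [ 0.0515 -0.0001 -0.0235] F [-12.8442   4.7126   0.6022] w 0.3927864646665172 27.270847856998444 12.85
```

Hard stop again at about +50 mm. Unloading, opening, retreating and looking.

```bash
echo '[[[0,0,0],[0.04,0,0],0],[[0,0,0],[0.04,0,0],0.6],[[0,0,0],[0.04,0,0],1],[[0,0,0],[0.04,0,0],1],[[0,0,0],[0.04,0,0],1],[[0,0,0],[0.4,-0.4,-1],1],[[0,0,0],[1,-0.6,-1.8],1],[[0,0,0],[1,-0.6,-1.8],1],[[0,0,0],[1,-0.6,-1.8],1]]' | python3 jog.py
python3 - <<'E'
from h import *
st();im=manip.camera("wrist");cv2.imwrite("pics/w4.png",cv2.resize(im[50:310,230:470],None,fx=2.2,fy=2.2))
E
```

```text
clock: 13.98
position: [0.5395, 0.0736, 0.1959]
ee_rot: [0.741, 0.586, -0.256, 0.202]
ft_force: [0.1, -0.7, -0.4]
grip_width: 1.001
grasp_force: 0.0
off [ 0.0049 -0.0303  0.065 ] F [ 0.2357  0.2826 -0.6918] w 1.0014380545730217 0.0 13.975
```

View pics/w4.png

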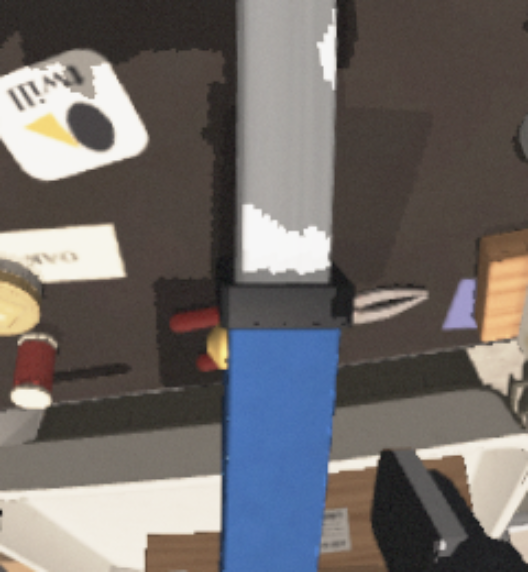

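The pin stands out at crop (217,348), as proud as before, just above the collar. That matches the tube's low end being 26 mm below the pin. The gripper is clear.

```bash
python3 -c "
from workcell import manip
print(manip.hand_in())"
```

```text
the job is handed in; nothing more can be done
None
```

The blue tube is in its highest hole, about 91 mm above its start, with the pin sprung out there as it was in the middle hole; the gripper is clear, and I handed the job in at about 14 s (no verdict was returned).

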